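Set up a brass plaque blank and take up the engraving pen

TASK

Get ready to engrave the nameplate of a model: press the brass blank flush into the pocket of the blue fixture and let go of it. Then draw the engraving pen up out of its dock and hold it as for writing, point down and leaning about 45 degrees, with its point hovering a finger's breadth (1 to 3 cm) above the middle of the blank. Never touch the blank or the fixture with the pen, leave everything else where it is, and finish while still holding the pen there.

Things in the scene. Friction and masses are not known exactly. Their poses are not given: they have to be found in the camera images.
- brass_blank: Bare brass plaque blank, flat plate 30 x 72 x 6 mm, 0.11 kg, lying loose on the table. Origin: centre of its underside; x along the 30 mm width, y along the 72 mm length, z up through the thickness. It may go into the pocket either way round; it is picked across the 30 mm width.
- blank_top (a point): Centre of the top face of the brass blank, 6 mm above its origin; axes as the blank's.
- fixture: Blue anodised engraving fixture fixed to the table, a block 84 (x) x 116 (y) x 20 mm high. Origin: centre of its underside, z up. In its top, centred, is a rectangular pocket 33 (x) x 75 (y) mm, 6 mm deep. At the middle of the pocket's long sides a finger slot 46 mm wide (along y) opens outward to the block's edge, its floor 8 mm above the table, so fingers can stand beside the blank.
- pocket (a point): Centre of the pocket floor, 14 mm above the table; axes as the fixture's (x across the pocket's 33 mm, y along its 75 mm). A blank has 1.5 mm play on each side; a seated blank's top is level with the block's top, 20 mm above the table.
- engraver: Cordless engraving pen, black, orange on top, 170 mm long, 0.15 kg, standing point down in the dock, butt 178 mm above the table. Its sides grip like a bar 28 (x) x 31 mm (z from 0 to 31) from y = -84 (butt) to +54 mm; then a 10 mm collet and a needle to y = +85. Origin: on the underside at mid-length; y runs along the pen to the point; z points out of the orange switch side.
- engraver_tip (a point): The very point of the engraving pen, on its long axis, 85 mm along y and 15.7 mm along z from the pen's origin. Axes as the pen's.
- pen_dock: Grey printed dock of the pen, fixed to the table: base 118 x 86 x 7 mm and an upright sleeve 48 x 45 mm with an orange rim, 86 mm high; an orange bar of spare burrs, 32 mm high, 53 mm in front of the sleeve (-x). Origin: on the bore's axis at table height, z up. The pen's x axis lies along the dock's y, its switch side faces the dock's -x.
- dock_mouth (a point): Centre of the sleeve's mouth, 86 mm above the table. The bore is 34 (x) x 31 mm (y), 1.5 mm looser than the pen on each side; the pen's point stands 77 mm below the mouth, so the pen comes free after a straight lift of 80 mm.
- black_blank: Black plaque blank of the same size as the brass one (30 x 72 x 6 mm), not to be used; lies on the table near the brass one.
- pva_bottle: White glue bottle with a red tip, 35 x 58 x 157 mm, standing at the back; origin under its centre.
- ca_bottle: Small green and white glue bottle with a tall cap, 30 x 30 x 127 mm, standing at the back; origin under its centre.
- cement_jar: Square glass jar with a green cap, 46 x 46 x 78 mm, standing at the back; origin under its centre.
- pen: Blue marker pen, 12 x 120 x 12 mm, lying at the right front; origin under its centre.
- file: Needle file with a black handle, 12 x 110 x 12 mm, lying at the right; origin under its centre.
Not all that is in view belongs to the job. Of the things that look like the brass_blank, the smaller one is meant.

How it is judged:
On the way, in this order (a step that is already met when the one before it is completed fails the run):
1. the brass blank lies flush in the pocket and is let go (z of brass_blank in the frame of pocket between -0.002 and 0.0015 m and horizontal distance between brass_blank and pocket below 0.004 m and angle between the z axis of brass_blank and the z axis of fixture, either way round below 0.035 rad and angle between the y axis of brass_blank and the y axis of fixture, either way round below 0.09 rad and angle between brass_blank's own z axis and vertical below 0.5 rad and contact force between the fingers and brass_blank below 0.05 N), for 0.2 s.
2. the pen is drawn clear of its dock, the blank staying seated (z of brass_blank in the frame of pocket between -0.002 and 0.0015 m and horizontal distance between brass_blank and pocket below 0.004 m and angle between the z axis of brass_blank and the z axis of fixture, either way round below 0.035 rad and angle between the y axis of brass_blank and the y axis of fixture, either way round below 0.09 rad and angle between brass_blank's own z axis and vertical below 0.5 rad and z of engraver_tip in the frame of dock_mouth above 0.003 m and contact force between the fingers and engraver above 1 N), for 0.1 s.
At the end, for the whole second after the job is handed in: Blank on the pocket floor (within 1.5 mm, level within 2 degrees), not touched by the fingers; pen held still in the fingers, leaning 25 to 65 degrees from upright, point down, 4 to 40 mm above the blank and within 12 mm of its middle sideways, touching neither blank, fixture nor dock (all of step 1 and z of engraver_tip in the frame of blank_top between 0.004 and 0.04 m and horizontal distance between engraver_tip and blank_top below 0.012 m and angle between engraver's own y axis and vertical between 2.00713 and 2.70526 rad and contact force between the fingers and engraver above 1 N and contact force between engraver and pen_dock below 0.05 N and contact force between engraver and fixture below 0.05 N and contact force between engraver and brass_blank below 0.05 N and linear speed of engraver below 0.03 m/s and angular speed of engraver below 0.2 rad/s); the arm keeps its last pose, push and grip.
It fails at once if the pen strikes the blank or the fixture (contact force between engraver and brass_blank above 0.5 N or contact force between engraver and fixture above 0.5 N).
It fails at once if another thing on the table is moved by more than 3 cm (distance of any of black_blank, pva_bottle, ca_bottle, cement_jar, pen, file from where it was at the start of the episode above 0.03 m).
It also fails if it takes over 61 s, if anything falls off the work surface, if the arm or the gripper's body presses on something with over 40 N, if the wrist force passes 120 N, or if a joint passes its speed limit or range.

ROBOT

A 6-joint arm with a two-finger parallel gripper is mounted at the origin on a cart in front of the work surface, level with it; the furniture and walls round the work are solid. World frame = base frame: x ahead of the robot, y to its left, z up, the work surface at z = 0. Lengths are in m, angles in rad, forces in N, time in s.
With the tool pointing down it reaches from about 0.375 to 0.975 m from the base axis. Payload 3.8 kg.
Tool frame: the origin (TCP) lies at the very end of the fingers, on their centre line; the grasp point (between the pads) lies bot.grip_point_offset behind it (bot.grip_point_offset is the distance from the TCP to the grasp point, in m); z points along the fingers, y is the line along which they close (so a half turn about z gives the same grasp; the last joint's range is limited). The gripper opens to 85 mm and grips with 20 to 120 N. Pads are 22 mm wide; open, the fingers measure 114 mm over their backs; the gripper's body (76 mm by 85 mm) begins 54 mm behind the grasp point. The pads swing forward as they close: fully open they stand 13 mm farther back than shut.
Start: joints at [1.122, 0.264, 1.604, -0, 1.274, -0.037], TCP at [0.27, 0.619, 0.231] pointing down, gripper open.
Joint ranges: [-2.63, 2.63], [-0.94, 2.18], [0.31, 2.57], [-1.31, 4.45], [0, 2.66], [-2.55, 2.55]. Speed limits (rad/s): [2.57, 2.57, 3.14, 3.14, 3.14, 3.14].

INTERFACE

Orientations are given as a rotation vector (axis times angle).
In Python, from workcell import bot, vision gives the robot as it stands.
- The arm moves only by the tool play_rows, never from a script. Its argument "rows" is a list of rows, each an object of numbers: "dx", "dy", "dz": the shift along the tool's x, y, z as a fraction of full scale; "roll": the turn about the tool's z as a fraction of full scale; "fingers": the closure, from 0 (fully open) to 1 (shut). In form: [{"dx": .., "dy": .., "dz": .., "roll": .., "fingers": ..}, ...]. A call has 1 to 20 rows; each row shifts and turns the commanded pose from where the row before left it, along the tool's axes as they then stand; what a row does not reach is not made up. Full scale, the value 1, is 0.04 m for a shift and 4 degrees for a turn. A row lasts 1/12 s, in which the tool goes at most 41.7 mm and 7.16 degrees, less where a joint would pass 70% of its speed; a pose out of reach is approached as far as the arm can. A call with a number of a shift or a turn outside -1 to 1 is refused whole. A call with a gripper value outside its range is refused whole. The fingers move at their own pace and stop on an object; "grip_force" is the grip in N (left out, the last holds). Time passes only in rows, so rows that do not move let the fingers close. It gives the time, the measured TCP pose, the force and the opening at its end, in the units of the state.
- bot.read_state(): the state, without advancing time (a new reading comes with each control period).
- vision.read_camera(name): name is "side" or "top"; returns a dict with "pixels" (420x560x3 uint8, red, green, blue), "depth" (420x560 float32, m along the optical axis (not along the pixel's ray), 0 where there is no reading), "fx", "fy", "cx", "cy" (pixels), "R" (3x3) and "t" (3): a world point X has camera coordinates R X + t. Camera axes: x right, y down, z forward; pixel columns grow to the right and rows downward; lengths in m; the calibration is good to about 2 mm. A picture is of the moment at which its call begins.
- bot.finish_job(): hands the job in, once; it reports no verdict.
The state is a dict: "time": time; "q": joint angles; "joint_vel": joint speeds; "joint_torque": joint torques, N m; "tool_pos": TCP position; "tcp_rot": TCP orientation; "wrist_force": force on the tool from outside, world axes, zero at the start; "torque": the same for the moment, N m; "width": opening from 0.0 (shut) to 1.0 (fully open).
Only numpy, scipy, OpenCV 4.12 (cv2) and the standard library are available. Lean on these libraries where they do the work, as an engineer would, in place of code of your own. Each camera call takes 0.05 s, during which the arm holds its last target. There are 200 camera calls.

## Working session

There is one attempt and no reset: what is moved stays moved. The work goes in short steps, Python scripts to look and compute and a tool call to move; the robot and the scene stay as the last step left them, time stands still between calls to the robot, and variables do not carry over. Pictures are saved under pics/ and viewed, on a budget of 10 in all, crops included, one or two more only if the job needs it, and the job is handed in when it is done.

Besides the shell and the picture viewer there is one more tool, called after "Emit:" as a command line: name --argument value ..., lists and objects as JSON in quotes. play_rows: Moves the arm, as the interface text tells. Its arguments: {"type":"object","properties":{"rows":{"type":"array","items":{"type":"object","properties":{"dx":{"type":"number","minimum":-1,"maximum":1},"dy":{"type":"number","minimum":-1,"maximum":1},"dz":{"type":"number","minimum":-1,"maximum":1},"roll":{"type":"number","minimum":-1,"maximum":1},"fingers":{"type":"number"}}}},"grip_force":{"type":"number"}},"required":["rows"]}

```bash
mkdir -p pics; ls; python3 - <<'E'
from workcell import bot, vision
import cv2,numpy as np
print(bot.read_state()); print(bot.grip_point_offset)
for n in("side","top"):
    c=vision.read_camera(n); np.savez(f"pics/{n}0.npz",**c)
    cv2.imwrite(f"pics/{n}0.png",c["pixels"][:,:,::-1]); print(n,c["fx"],c["fy"],c["cx"],c["cy"],c["R"],c["t"])
E
```

```text
pics
{'time': 0.0, 'q': array([ 1.12209556e+00,  2.64750930e-01,  1.60540332e+00, -1.58567927e-05,
        1.27369148e+00, -3.68638307e-02]), 'joint_vel': array([-0.00022584, -0.00066994,  0.00024396,  0.00190569,  0.00203735,
       -0.00056648]), 'joint_torque': array([ 7.19931759e-04, -5.15120244e+01, -3.67311895e+01, -8.48916739e-05,
        1.31351617e-02,  1.46399407e-05]), 'tool_pos': array([0.26985954, 0.61789808, 0.22994769]), 'tcp_rot': array([-0.64223456, -3.07470597,  0.00344047]), 'wrist_force': array([-0.45139746,  0.10826612, -0.22073792]), 'torque': array([ 0.01005427,  0.00615957, -0.01161891]), 'width': 1.0020983276503448}
0.0187
side 394.75404094301473 394.75404094301473 276.44437766404576 209.13308011827513 [[ 0.94101927 -0.33834424 -0.00243163]
 [-0.21500091 -0.59239078 -0.77643272]
 [ 0.26126106  0.73116095 -0.63019546]] [-0.55136234  0.15529053  1.03454367]
top 476.00625557684515 476.00625557684515 285.3996807076061 217.65032798223623 [[-0.00595397 -0.99971129  0.02327867]
 [-0.98779258  0.00225609 -0.15575855]
 [ 0.15566106 -0.02392188 -0.98752082]] [-0.10325989  0.54612796  1.28339577]
```

View pics/top0.png

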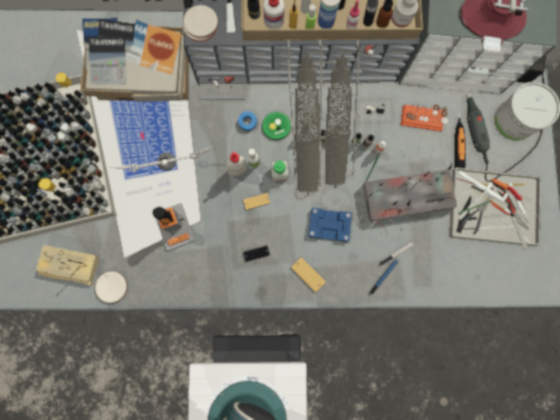

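View pics/side0.png

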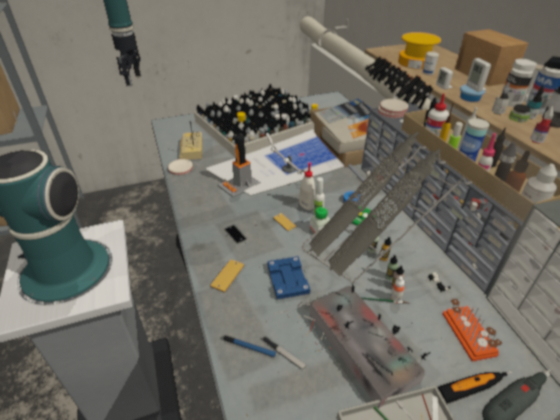

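The small brass blank is at top px (257,201). The look-alikes are a larger brass plate at (308,275), a black blank at (257,253) and a yellow box at (66,265). The fixture is at (330,225), the dock and pen at (166,217) and the burr bar at (178,240). Next I'll measure them and check a close crop.

```bash
cat > h.py <<'E'
import numpy as np,cv2
def proj(c,P):
    p=np.atleast_2d(P)@c["R"].T+c["t"]; return np.c_[c["fx"]*p[:,0]/p[:,2]+c["cx"],c["fy"]*p[:,1]/p[:,2]+c["cy"]]
def ray(c,uv):
    d=np.array([(uv[0]-c["cx"])/c["fx"],(uv[1]-c["cy"])/c["fy"],1.]); return -c["R"].T@c["t"], c["R"].T@d
def plane(c,uv,z):
    o,d=ray(c,uv); return o+d*(z-o[2])/d[2]
def tri(c1,u1,c2,u2):
    o1,d1=ray(c1,u1);o2,d2=ray(c2,u2)
    s=np.linalg.lstsq(np.c_[d1,-d2],o2-o1,rcond=None)[0]
    a,b=o1+d1*s[0],o2+d2*s[1]; return (a+b)/2,np.linalg.norm(a-b)
def blob(c,roi,lo,hi):
    x0,y0,x1,y1=roi
    hsv=cv2.cvtColor(np.ascontiguousarray(c["pixels"][y0:y1,x0:x1]),cv2.COLOR_RGB2HSV)
    m=cv2.inRange(hsv,lo,hi); k=cv2.findContours(m,cv2.RETR_EXTERNAL,cv2.CHAIN_APPROX_NONE)[0]
    k=max(k,key=cv2.contourArea); M=cv2.moments(k)
    return np.array([M["m10"]/M["m00"]+x0,M["m01"]/M["m00"]+y0]),k.reshape(-1,2)+[x0,y0],M["m00"]
def rect(c,k,z):
    P=np.array([plane(c,p,z)[:2] for p in k]); 
    r=cv2.minAreaRect((P*1000).astype(np.float32)); b=cv2.boxPoints(r)
    e=b[1]-b[0],b[2]-b[1]; l=max(e,key=np.linalg.norm)
    return np.array(r[0])/1000, sorted(r[1]), np.degrees(np.arctan2(l[1],l[0]))%180
E
cat > m.py <<'E'
from h import *
T=dict(np.load("pics/top0.npz"));S=dict(np.load("pics/side0.npz"))
Y=((15,80,90),(32,255,255));B=((100,70,30),(125,255,255));O=((3,120,90),(16,255,255))
for n,rt,rs,col,z in(("brass",(235,185,280,215),(265,205,305,235),Y,.006),("big",(285,250,335,300),(205,250,250,300),Y,.006),("fix",(300,195,360,250),(255,245,320,305),B,.02),
  ("bar",(163,228,200,255),(215,175,245,200),O,.032),("penO",(145,195,185,228),(225,150,255,190),O,.15)):
    a,ka,A=blob(T,rt,*col);b,kb,Ab=blob(S,rs,*col)
    X,e=tri(T,a,S,b); print(n,a.round(1),A,b.round(1),Ab,"tri",X.round(4),round(e,4),"\n   plane T",plane(T,a,z).round(4),"S",plane(S,b,z).round(4),"rectT",rect(T,ka,z))
r=lambda im,f:cv2.resize(im,None,fx=f,fy=f,interpolation=cv2.INTER_CUBIC)
t=T["pixels"];s=S["pixels"]
p=np.zeros((600,800,3),np.uint8)
def put(c,y,x,f):
    q=r(c,f);p[y:y+q.shape[0],x:x+q.shape[1]]=q[:600-y,:800-x]
put(t[180:300,230:370],0,0,3.5);put(t[195:255,140:205],0,500,4.5)
put(s[150:205,205:265],300,500,4.5);put(s[200:300,210:320],430,0,1.7);put(s[205:240,262:302],430,200,4.5)
cv2.imwrite("pics/crop1.png",p[:,:,::-1])
E
python3 m.py
```

```text
brass [256.1 201. ] 237.0 [284.3 221.7] 174.0 tri [ 0.6019 -0.0223  0.002 ] 0.0015 
   plane T [ 0.6004 -0.0223  0.006 ] S [ 0.601  -0.0267  0.006 ] rectT (array([ 0.60052264, -0.02208128]), [31.819881439208984, 72.22773742675781], np.float32(106.58314))
big [308.1 274.7] 499.5 [226.7 275.3] 514.0 tri [ 0.3893 -0.1696  0.0033] 0.0009 
   plane T [ 0.3887 -0.1694  0.006 ] S [ 0.3894 -0.1721  0.006 ] rectT (array([ 0.39008289, -0.16849155]), [41.973388671875, 99.28634643554688], np.float32(44.778214))
fix [329.1 224.9] 1020.0 [287.4 277.9] 1142.5 tri [ 0.5313 -0.2319  0.0052] 0.0015 
   plane T [ 0.5285 -0.23    0.02  ] S [ 0.5272 -0.2439  0.02  ] rectT (array([ 0.52965796, -0.23162268]), [83.06275939941406, 115.01193237304688], np.float32(82.661766))
bar [178.  238.9] 81.5 [229.1 186.5] 42.0 tri [0.4911 0.1978 0.0093] 0.0001 
   plane T [0.4885 0.1932 0.032 ] S [0.4849 0.1665 0.032 ] rectT (array([0.48871545, 0.19295424]), [14.188640594482422, 56.39929962158203], np.float32(111.31445))
penO [168.3 220. ] 137.5 [239.3 161.1] 79.5 tri [0.5334 0.2081 0.0921] 0.0016 
   plane T [0.5237 0.1953 0.15  ] S [0.5127 0.1179 0.15  ] rectT (array([0.52875159, 0.20001103]), [42.0257568359375, 45.11101150512695], np.float32(19.65664))
```

View pics/crop1.png

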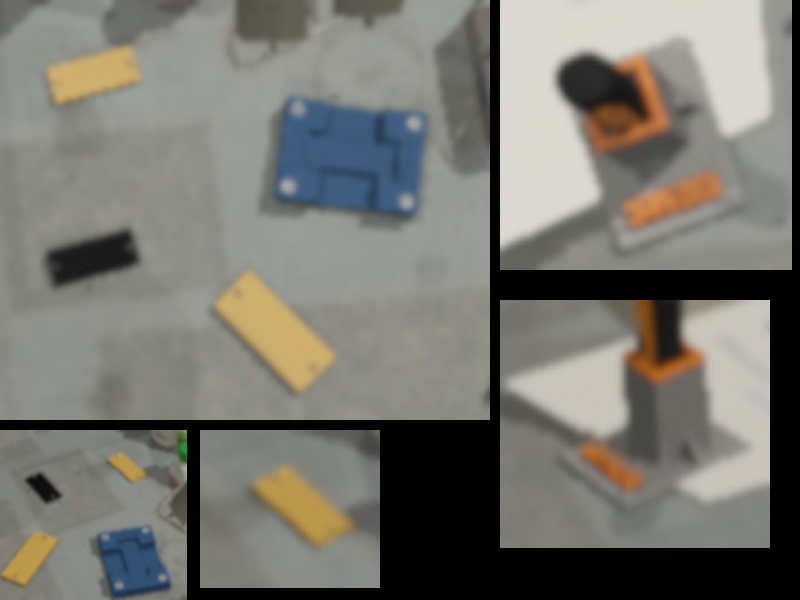

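The choice checks out: the small plate measures 32x72 mm at (0.601,-0.022), while the other brass plate is 42x99 mm. The fixture is at (0.529,-0.231), and the dock's bar and sleeve are clear. I'll roll first, then fly over to the blank.

Emit:
play_rows --rows '[{"roll":1,"fingers":0},{"roll":1},{"roll":1},{"roll":1},{"roll":1},{"roll":1},{"roll":1},{"roll":1},{"roll":1},{"roll":1},{"roll":1},{"roll":1},{"roll":0.45}]'

```text
validation failed for argument at $.ro...
```

Emit:
play_rows --rows '[{"dx":-0.885,"dy":0.168},{"dx":-0.885,"dy":0.168},{"dx":-0.885,"dy":0.168},{"dx":-0.885,"dy":0.168},{"dx":-0.885,"dy":0.168},{"dx":-0.885,"dy":0.168},{"dx":-0.885,"dy":0.168},{"dx":-0.885,"dy":0.168},{"dx":-0.885,"dy":0.168},{"dx":-0.885,"dy":0.168},{"dx":-0.885,"dy":0.168},{"dx":-0.885,"dy":0.168},{"dx":-0.885,"dy":0.168},{"dx":-0.885,"dy":0.168},{"dx":-0.885,"dy":0.168},{"dx":-0.885,"dy":0.168},{"dx":-0.885,"dy":0.168},{"dx":-0.885,"dy":0.168},{"dx":-0.885,"dy":0.168},{"dx":-0.885,"dy":0.168}]'

```text
validation failed for argument at $.ro...
```

```bash
cat >> h.py <<'E'
from scipy.spatial.transform import Rotation as Ro
def to(target,yaw=None,s=None):
    "tool-frame shift in full-scale units to target TCP; yaw = wanted world direction (deg) of tool y"
    from workcell import bot
    s=s or bot.read_state(); M=Ro.from_rotvec(s["tcp_rot"]).as_matrix()
    y=np.degrees(np.arctan2(M[1,1],M[0,1]))
    print("t",round(s["time"],2),"pos",s["tool_pos"].round(4),"tilt",np.degrees(np.arccos(-M[2,2])).round(2),"yaw_y",y.round(2),"F",s["wrist_force"].round(1),"w",round(s["width"],3))
    if target is not None: print("shift units",(M.T@(np.array(target)-s["tool_pos"])/.04).round(3))
    if yaw is not None: print("roll units",round((-(yaw-y)+90)%180-90,2)/4)
E
python3 -c "
from h import *
to([.601,-.0225,.1],16.6)"
```

```text
t 0.1 pos [0.2699 0.618  0.2301] tilt 0.12 yaw_y 66.41 F [0.1 0.1 0.5] w 0.999
shift units [-13.995 -11.353   3.274]
roll units 12.4525
```

Emit:
play_rows --rows '[{"dx":0,"dy":0,"dz":0,"roll":1,"fingers":0},{"dx":0,"dy":0,"dz":0,"roll":1,"fingers":0},{"dx":0,"dy":0,"dz":0,"roll":1,"fingers":0},{"dx":0,"dy":0,"dz":0,"roll":1,"fingers":0},{"dx":0,"dy":0,"dz":0,"roll":1,"fingers":0},{"dx":0,"dy":0,"dz":0,"roll":1,"fingers":0},{"dx":0,"dy":0,"dz":0,"roll":1,"fingers":0},{"dx":0,"dy":0,"dz":0,"roll":1,"fingers":0},{"dx":0,"dy":0,"dz":0,"roll":1,"fingers":0},{"dx":0,"dy":0,"dz":0,"roll":1,"fingers":0},{"dx":0,"dy":0,"dz":0,"roll":1,"fingers":0},{"dx":0,"dy":0,"dz":0,"roll":1,"fingers":0},{"dx":0,"dy":0,"dz":0,"roll":0.45,"fingers":0}]'

```text
time: 1.18
tool_pos: [0.27, 0.6182, 0.2305]
tcp_rot: [1.881, 2.516, -0.002]
wrist_force: [0.4, -0.4, 0.7]
width: 1.0
```

Emit:
play_rows --rows '[{"dx":-0.885,"dy":0.168,"dz":0,"roll":0,"fingers":0},{"dx":-0.885,"dy":0.168,"dz":0,"roll":0,"fingers":0},{"dx":-0.885,"dy":0.168,"dz":0,"roll":0,"fingers":0},{"dx":-0.885,"dy":0.168,"dz":0,"roll":0,"fingers":0},{"dx":-0.885,"dy":0.168,"dz":0,"roll":0,"fingers":0},{"dx":-0.885,"dy":0.168,"dz":0,"roll":0,"fingers":0},{"dx":-0.885,"dy":0.168,"dz":0,"roll":0,"fingers":0},{"dx":-0.885,"dy":0.168,"dz":0,"roll":0,"fingers":0},{"dx":-0.885,"dy":0.168,"dz":0,"roll":0,"fingers":0},{"dx":-0.885,"dy":0.168,"dz":0,"roll":0,"fingers":0},{"dx":-0.885,"dy":0.168,"dz":0,"roll":0,"fingers":0},{"dx":-0.885,"dy":0.168,"dz":0,"roll":0,"fingers":0},{"dx":-0.885,"dy":0.168,"dz":0,"roll":0,"fingers":0},{"dx":-0.885,"dy":0.168,"dz":0,"roll":0,"fingers":0},{"dx":-0.885,"dy":0.168,"dz":0,"roll":0,"fingers":0},{"dx":-0.885,"dy":0.168,"dz":0,"roll":0,"fingers":0},{"dx":-0.885,"dy":0.168,"dz":0,"roll":0,"fingers":0},{"dx":-0.885,"dy":0.168,"dz":0,"roll":0,"fingers":0},{"dx":-0.885,"dy":0.168,"dz":0,"roll":0,"fingers":0},{"dx":-0.885,"dy":0.168,"dz":0,"roll":0,"fingers":0}]'

```text
time: 2.85
tool_pos: [0.6015, -0.0233, 0.2307]
tcp_rot: [-1.877, -2.518, 0.001]
wrist_force: [-0.0, 0.4, 0.2]
width: 0.999
```

Emit:
play_rows --rows '[{"dx":0,"dy":0,"dz":0.8,"roll":0,"fingers":0},{"dx":0,"dy":0,"dz":0.8,"roll":0,"fingers":0},{"dx":0,"dy":0,"dz":0.8,"roll":0,"fingers":0},{"dx":0,"dy":0,"dz":0.8,"roll":0,"fingers":0},{"dx":0,"dy":0,"dz":0,"roll":0,"fingers":0}]'

```text
time: 3.27
tool_pos: [0.5949, -0.0213, 0.0952]
tcp_rot: [-1.871, -2.509, 0.012]
wrist_force: [-3.1, 1.3, -1.3]
width: 1.0
```

```bash
python3 - <<'E'
from h import *
from workcell import vision
to([.601,-.0225,.012],16.6)
for n in("top","side"):
    c=vision.read_camera(n); np.savez(f"pics/{n}1.npz",**c)
    cv2.imwrite(f"pics/{n}1.png",c["pixels"][:,:,::-1])
a=cv2.imread("pics/top1.png")[150:270,200:380];b=cv2.imread("pics/side1.png")[150:300,210:330]
cv2.imwrite("pics/c2.png",np.hstack([cv2.resize(a,(540,400)),cv2.resize(b,(260,400))]))
E
```

```text
t 3.27 pos [ 0.5949 -0.0213  0.0952] tilt 0.83 yaw_y 16.58 F [-3.1  1.3 -1.3] w 1.0
shift units [-0.083  0.166  2.076]
roll units -0.005
```

View pics/c2.png

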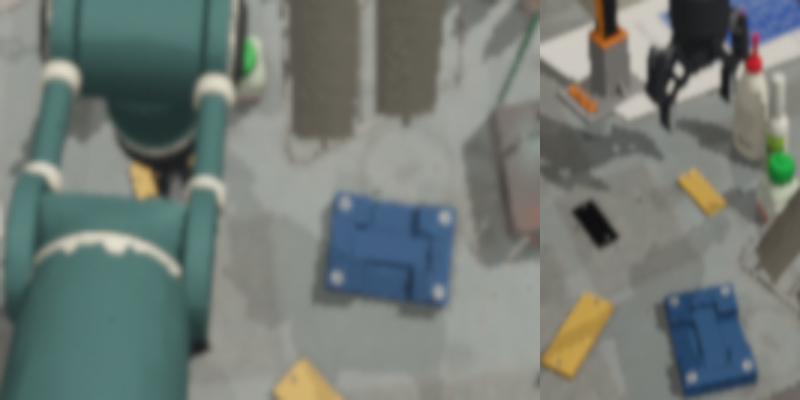

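The crop shows the blank under the gripper, untouched, with the bottles and jar just behind it. I'll check clearances from the first depth image and refine the fixture from its four white discs.

```bash
python3 - <<'E'
from h import *
T=dict(np.load("pics/top0.npz"));S=dict(np.load("pics/side0.npz"))
for c in(T,S):
    d=c["depth"];v,u=np.nonzero(d); z=d[v,u]
    P=(np.c_[(u-c["cx"])/c["fx"]*z,(v-c["cy"])/c["fy"]*z,z]-c["t"])@c["R"]
    q=P[(P[:,2]>.02)&(P[:,2]<.2)]; a=np.radians(16.6)
    r=(q[:,:2]-[.601,-.0225])@np.array([[np.cos(a),-np.sin(a)],[np.sin(a),np.cos(a)]])
    m=(abs(r[:,1])<.05)&(r[:,0]>0)&(r[:,0]<.12); print("obst along y-tool: ",np.sort(r[m,0])[:3], [ (np.round(x,3)) for x in q[m][np.argsort(r[m,0])[:3]]])
for c,roi in((T,(300,195,360,250)),(S,(262,250,316,302))):
    x0,y0,x1,y1=roi;g=c["pixels"][y0:y1,x0:x1].astype(float)
    k=blob(c,roi,(100,70,30),(125,255,255))[1]
    hull=np.zeros(g.shape[:2],np.uint8);cv2.fillConvexPoly(hull,cv2.convexHull((k-[x0,y0]).astype(np.int32)),1)
    w=np.clip(g[:,:,0]-90,0,None)*hull
    n,l,st,ce=cv2.connectedComponentsWithStats((w>0).astype(np.uint8))
    for i in range(1,n):
        if st[i,4]<3: continue
        vv,uu=np.nonzero(l==i);ww=w[vv,uu];uv=[(uu*ww).sum()/ww.sum()+x0,(vv*ww).sum()/ww.sum()+y0]
        print(np.round(uv,1),st[i,4],plane(c,uv,.02).round(4))
E
```

```text
obst along y-tool:  [0.08822167 0.08859835 0.08860974] [array([0.678, 0.028, 0.038]), array([0.676, 0.035, 0.022]), array([0.679, 0.027, 0.058])]
obst along y-tool:  [0.08695368 0.08799993 0.08860184] [array([0.681, 0.014, 0.025]), array([0.677, 0.03 , 0.03 ]), array([0.679, 0.027, 0.039])]
[314.7 210.2] 24 [ 0.5708 -0.1898  0.02  ]
[331.8 210.1] 23 [ 0.571  -0.2387  0.02  ]
[347.4 215. ] 16 [ 0.5568 -0.2829  0.02  ]
[350.  226.3] 6 [ 0.5242 -0.2895  0.02  ]
[311.8 232.8] 22 [ 0.5061 -0.1807  0.02  ]
[346.  237.1] 28 [ 0.4933 -0.2772  0.02  ]
[294.9 258.6] 13 [ 0.5694 -0.1891  0.02  ]
[271.5 262.2] 15 [ 0.5076 -0.1803  0.02  ]
[304.  273.3] 21 [ 0.5718 -0.244   0.02  ]
[305.2 286.4] 20 [ 0.5582 -0.2841  0.02  ]
[279.7 291. ] 17 [ 0.495  -0.2761  0.02  ]
```

Emit:
play_rows --rows '[{"dx":0,"dy":0,"dz":0,"roll":0,"fingers":0.35},{"dx":0,"dy":0,"dz":0,"roll":0,"fingers":0.35},{"dx":0,"dy":0,"dz":0,"roll":0,"fingers":0.35},{"dx":0,"dy":0,"dz":0,"roll":0,"fingers":0.35}]'

```text
time: 3.7
tool_pos: [0.6028, -0.0215, 0.1056]
tcp_rot: [1.875, 2.517, 0.003]
wrist_force: [-0.5, 0.9, 0.6]
width: 0.65
```

```bash
python3 - <<'E'
from h import *
to([.601,-.0225,.006],16.6)
E
```

```text
t 3.7 pos [ 0.6028 -0.0215  0.1056] tilt 0.22 yaw_y 16.62 F [-0.5  0.9  0.6] w 0.65
shift units [-0.007 -0.059  2.489]
roll units 0.005
```

Emit:
play_rows --rows '[{"dx":0,"dy":-0.05,"dz":0.4,"roll":0,"fingers":0.35},{"dx":0,"dy":0,"dz":0.4,"roll":0,"fingers":0.35},{"dx":0,"dy":0,"dz":0.4,"roll":0,"fingers":0.35},{"dx":0,"dy":0,"dz":0.4,"roll":0,"fingers":0.35},{"dx":0,"dy":0,"dz":0.4,"roll":0,"fingers":0.35},{"dx":0,"dy":0,"dz":0.2,"roll":0,"fingers":0.35},{"dx":0,"dy":0,"dz":0.1,"roll":0,"fingers":0.35},{"dx":0,"dy":0,"dz":0,"roll":0,"fingers":0.35},{"dx":0,"dy":0,"dz":0,"roll":0,"fingers":0.35},{"dx":0,"dy":0,"dz":0,"roll":0,"fingers":0.35}]'

```text
time: 4.53
tool_pos: [0.6005, -0.0221, 0.0126]
tcp_rot: [1.876, 2.517, 0.002]
wrist_force: [0.1, -0.6, -0.1]
width: 0.65
```

```bash
python3 - <<'E'
from h import *
to([.601,-.0225,.002],16.6)
E
```

```text
t 4.53 pos [ 0.6005 -0.0221  0.0126] tilt 0.13 yaw_y 16.61 F [ 0.1 -0.6 -0.1] w 0.65
shift units [-0.012  0.009  0.265]
roll units 0.0025
```

Emit:
play_rows --rows '[{"dx":0,"dy":0,"dz":0.1,"roll":0,"fingers":0.5},{"dx":0,"dy":0,"dz":0.1,"roll":0,"fingers":0.5},{"dx":0,"dy":0,"dz":0.09,"roll":0,"fingers":0.5},{"dx":0,"dy":0,"dz":0,"roll":0,"fingers":0.58},{"dx":0,"dy":0,"dz":0,"roll":0,"fingers":0.6},{"dx":0,"dy":0,"dz":0,"roll":0,"fingers":0.6}]' --grip_force 20

```text
time: 5.03
tool_pos: [0.5994, -0.0221, -0.0005]
tcp_rot: [-1.877, -2.519, 0.0]
wrist_force: [0.4, 1.4, -0.4]
width: 0.396
```

Emit:
play_rows --rows '[{"dx":0,"dy":0,"dz":0.04,"roll":0,"fingers":0.64},{"dx":0,"dy":0,"dz":0,"roll":0,"fingers":0.7},{"dx":0,"dy":0,"dz":0,"roll":0,"fingers":0.8},{"dx":0,"dy":0,"dz":0,"roll":0,"fingers":0.8},{"dx":0,"dy":0,"dz":0,"roll":0,"fingers":0.8}]' --grip_force 40

```text
time: 5.45
tool_pos: [0.6005, -0.022, -0.0002]
tcp_rot: [1.877, 2.518, 0.002]
wrist_force: [-1.7, 0.8, 7.8]
width: 0.336
```

Emit:
play_rows --rows '[{"dx":0,"dy":0,"dz":-0.4,"roll":0,"fingers":0.8},{"dx":0,"dy":0,"dz":-0.5,"roll":0,"fingers":0.8},{"dx":0,"dy":0,"dz":-0.5,"roll":0,"fingers":0.8},{"dx":0,"dy":0,"dz":-0.3,"roll":0,"fingers":0.8},{"dx":0,"dy":0,"dz":0,"roll":1,"fingers":0.8},{"dx":0,"dy":0,"dz":0,"roll":1,"fingers":0.8},{"dx":0,"dy":0,"dz":0,"roll":1,"fingers":0.8},{"dx":0,"dy":0,"dz":0,"roll":1,"fingers":0.8},{"dx":0,"dy":0,"dz":0,"roll":1,"fingers":0.8},{"dx":0,"dy":0,"dz":0,"roll":1,"fingers":0.8},{"dx":0,"dy":0,"dz":0,"roll":0,"fingers":0.8}]' --grip_force 60

```text
time: 6.37
tool_pos: [0.5988, -0.0221, 0.0656]
tcp_rot: [-2.361, -2.071, 0.001]
wrist_force: [0.2, -0.1, -1.3]
width: 0.323
```

```bash
python3 - <<'E'
from h import *
to([.532,-.2325,.075],-7.4)
E
```

```text
t 6.37 pos [ 0.5988 -0.0221  0.0656] tilt 0.06 yaw_y -7.49 F [ 0.2 -0.1 -1.3] w 0.323
shift units [-5.433 -0.971 -0.233]
roll units -0.0225
```

Emit:
play_rows --rows '[{"dx":-0.3,"dy":-0.121,"dz":-0.03,"roll":0,"fingers":0.8},{"dx":-0.6,"dy":-0.121,"dz":-0.03,"roll":0,"fingers":0.8},{"dx":-0.8,"dy":-0.121,"dz":-0.03,"roll":0,"fingers":0.8},{"dx":-0.8,"dy":-0.121,"dz":-0.03,"roll":0,"fingers":0.8},{"dx":-0.8,"dy":-0.121,"dz":-0.03,"roll":0,"fingers":0.8},{"dx":-0.8,"dy":-0.121,"dz":-0.03,"roll":0,"fingers":0.8},{"dx":-0.6,"dy":-0.121,"dz":-0.03,"roll":0,"fingers":0.8},{"dx":-0.4,"dy":-0.121,"dz":0,"roll":0,"fingers":0.8},{"dx":-0.333,"dy":0,"dz":0,"roll":0,"fingers":0.8},{"dx":0,"dy":0,"dz":0,"roll":0,"fingers":0.8},{"dx":0,"dy":0,"dz":0,"roll":0,"fingers":0.8},{"dx":0,"dy":0,"dz":0,"roll":0,"fingers":0.8}]'

```text
time: 7.37
tool_pos: [0.533, -0.2321, 0.0743]
tcp_rot: [-2.359, -2.074, -0.0]
wrist_force: [-0.2, 0.6, -0.9]
width: 0.324
```

```bash
python3 - <<'E'
from h import *
from workcell import vision
to([.532,-.2325,.05],-7.4)
c=vision.read_camera("side");t=vision.read_camera("top")
np.savez("pics/side2.npz",**c)
a,k,A=blob(c,(235,190,335,300),(15,80,90),(32,255,255))
print(a,A,rect(c,k,.075))
q=cv2.resize(c["pixels"][180:310,215:345],(520,520),interpolation=cv2.INTER_CUBIC);w=cv2.resize(t["pixels"][180:260,290:370],(280,280))
p=np.zeros((520,800,3),np.uint8);p[:,:520]=q;p[:280,520:]=w
cv2.imwrite("pics/c3.png",p[:,:,::-1])
E
```

```text
t 7.37 pos [ 0.533  -0.2321  0.0743] tilt 0.03 yaw_y -7.36 F [-0.2  0.6 -0.9] w 0.324
shift units [-0.012 -0.023  0.608]
roll units 0.01
[288.8974359  259.73604827] 221.0 (array([ 0.5327868 , -0.23181934]), [30.478599548339844, 74.84199523925781], np.float32(81.9072))
```

View pics/c3.png

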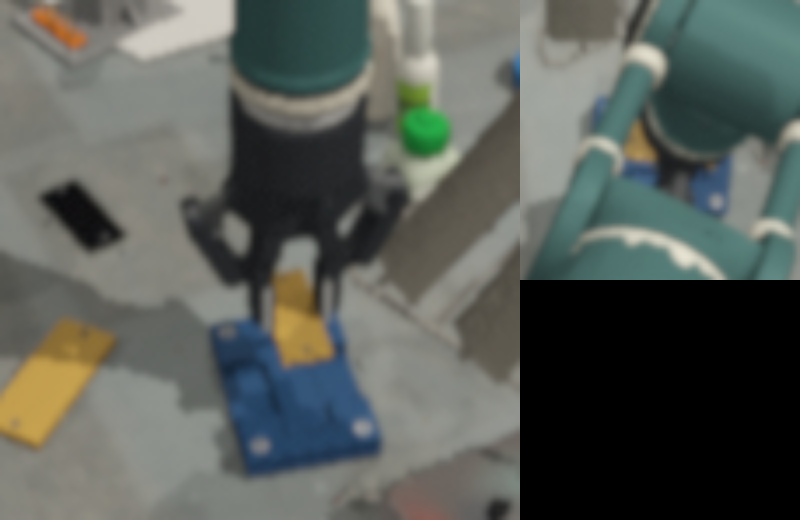

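Emit:
play_rows --rows '[{"dx":0,"dy":-0.02,"dz":0.5,"roll":0,"fingers":0.8},{"dx":0,"dy":0,"dz":0.4,"roll":0,"fingers":0.8},{"dx":0,"dy":0,"dz":0.3,"roll":0,"fingers":0.8},{"dx":0,"dy":0,"dz":0,"roll":0,"fingers":0.8},{"dx":0,"dy":0,"dz":0,"roll":0,"fingers":0.8},{"dx":0,"dy":0,"dz":0,"roll":0,"fingers":0.8}]'

```text
time: 7.97
tool_pos: [0.5329, -0.2324, 0.027]
tcp_rot: [2.359, 2.074, 0.0]
wrist_force: [0.4, 0.6, -0.7]
width: 0.327
```

```bash
python3 - <<'E'
from h import *
from workcell import vision
to([.532,-.2322,.014],-7.4)
c=vision.read_camera("side");np.savez("pics/side3.npz",**c)
q=cv2.resize(c["pixels"][230:310,245:335],(800,711),interpolation=cv2.INTER_CUBIC)[:600]
cv2.imwrite("pics/c4.png",q[:,:,::-1])
E
```

```text
t 7.97 pos [ 0.5329 -0.2324  0.027 ] tilt 0.04 yaw_y -7.35 F [ 0.4  0.6 -0.7] w 0.327
shift units [ 0.002 -0.023  0.326]
roll units 0.0125
```

View pics/c4.png

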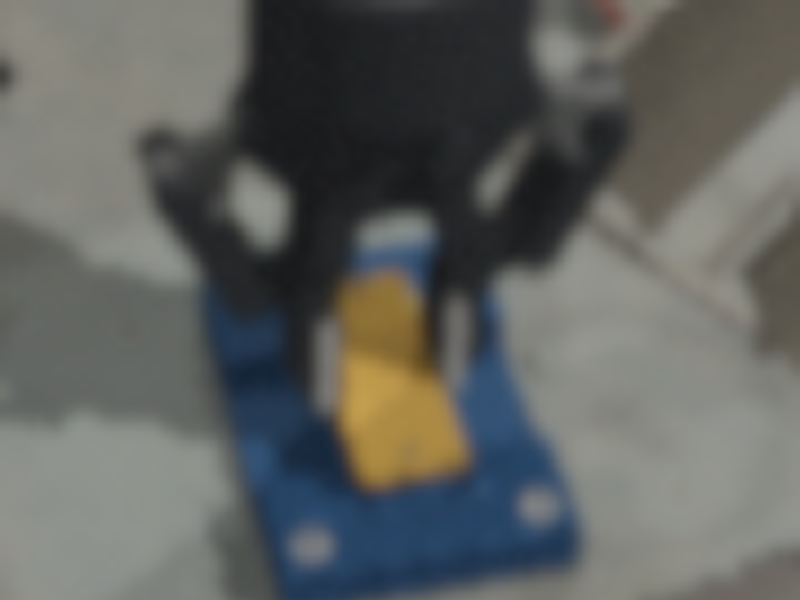

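The blank hangs level over the pocket, between the slots (crop px 405,380). I'll lower it and watch the force.

Emit:
play_rows --rows '[{"dx":0,"dy":-0.01,"dz":0.1,"roll":0,"fingers":0.8},{"dx":0,"dy":0,"dz":0.1,"roll":0,"fingers":0.8},{"dx":0,"dy":0,"dz":0.08,"roll":0,"fingers":0.8},{"dx":0,"dy":0,"dz":0.05,"roll":0,"fingers":0.8},{"dx":0,"dy":0,"dz":0,"roll":0,"fingers":0.8},{"dx":0,"dy":0,"dz":0,"roll":0,"fingers":0.8}]'

```text
time: 8.52
tool_pos: [0.5333, -0.2328, 0.0164]
tcp_rot: [2.359, 2.072, 0.002]
wrist_force: [-5.5, 4.2, 16.4]
width: 0.323
```

Emit:
play_rows --rows '[{"dx":0.03,"dy":-0.03,"dz":0,"roll":0,"fingers":0.8},{"dx":0,"dy":0,"dz":0,"roll":0,"fingers":0.8},{"dx":0,"dy":0,"dz":0,"roll":0,"fingers":0.8}]'

```text
time: 8.77
tool_pos: [0.5332, -0.2327, 0.0165]
tcp_rot: [2.356, 2.07, 0.002]
wrist_force: [-2.3, -0.0, 12.8]
width: 0.325
```

Emit:
play_rows --rows '[{"dx":0,"dy":-0.04,"dz":0,"roll":0,"fingers":0.8},{"dx":0,"dy":0,"dz":0,"roll":0,"fingers":0.8},{"dx":0,"dy":0,"dz":0.02,"roll":0,"fingers":0.8},{"dx":0,"dy":0,"dz":0,"roll":0,"fingers":0.8}]'

```text
time: 9.1
tool_pos: [0.533, -0.2327, 0.0164]
tcp_rot: [2.354, 2.069, 0.005]
wrist_force: [-0.9, 0.9, 14.5]
width: 0.321
```

```bash
python3 - <<'E'
from h import *
from workcell import vision
to([.532,-.2322,.0125],-7.4)
c=vision.read_camera("side");np.savez("pics/side4.npz",**c)
q=cv2.resize(c["pixels"][230:310,245:335],(800,711),interpolation=cv2.INTER_CUBIC)[:600]
cv2.imwrite("pics/c5.png",q[:,:,::-1])
E
```

```text
t 9.1 pos [ 0.533  -0.2327  0.0164] tilt 0.46 yaw_y -7.38 F [-0.9  0.9 14.5] w 0.321
shift units [ 0.01  -0.027  0.098]
roll units 0.005
```

View pics/c5.png

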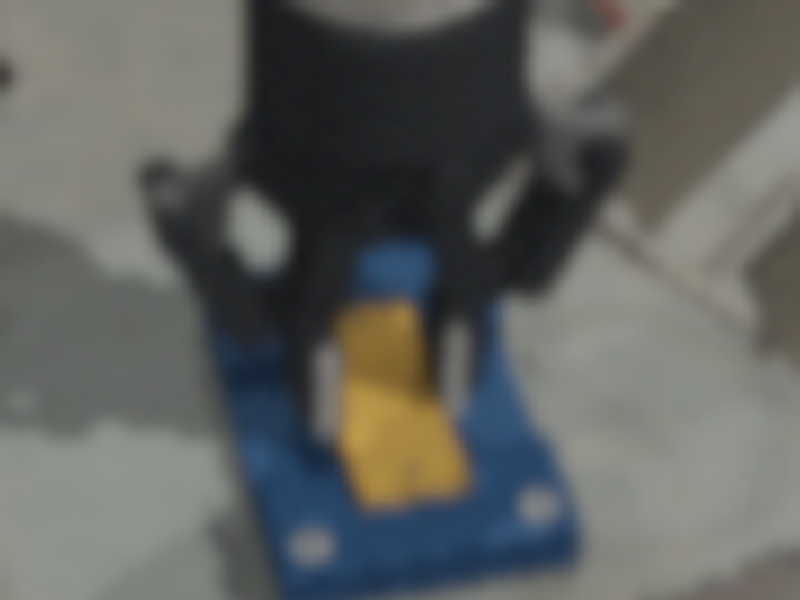

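```bash
cat > fx.py <<'E'
from h import *
import sys
c=dict(np.load(sys.argv[1]))
a=np.radians(82.6-90);Rm=np.array([[np.cos(a),-np.sin(a)],[np.sin(a),np.cos(a)]])
u=cv2.resize(c["pixels"],None,fx=4,fy=4,interpolation=cv2.INTER_CUBIC)
d=dict(c);d.update(pixels=u,fx=c["fx"]*4,fy=c["fy"]*4,cx=c["cx"]*4+1.5,cy=c["cy"]*4+1.5)
_,k,A=blob(d,(1040,960,1240,1210),(15,80,60),(32,255,255))
for z in(.02,.0225):
    P=np.array([plane(d,p,z)[:2] for p in k]); q=(P-[.532,-.2325])@Rm*1000
    print(z,"y-range",q[:,1].min().round(1),q[:,1].max().round(1),"x at ends:",[(y,q[abs(q[:,1]-y)<1.5,0].min().round(1),q[abs(q[:,1]-y)<1.5,0].max().round(1)) for y in(-30,-25,-20)])
_,k,A=blob(d,(1000,960,1280,1224),(100,70,30),(125,255,255))
P=np.array([plane(d,p,.02)[:2] for p in k]); q=(P-[.532,-.2325])@Rm*1000;print("fixture",q.min(0),q.max(0))
E
python3 fx.py pics/side4.npz; python3 fx.py pics/side3.npz
```

```text
0.02 y-range -38.0 34.8 x at ends: [(-30, np.float64(-15.6), np.float64(16.7)), (-25, np.float64(-15.7), np.float64(16.7)), (-20, np.float64(-16.4), np.float64(16.1))]
0.0225 y-range -40.0 32.5 x at ends: [(-30, np.float64(-16.1), np.float64(16.0)), (-25, np.float64(-16.5), np.float64(15.7)), (-20, np.float64(-17.2), np.float64(15.3))]
fixture [-43.98179629 -69.1538072 ] [40.97553875 37.60338764]
0.02 y-range -32.4 45.8 x at ends: [(-30, np.float64(-13.8), np.float64(16.7)), (-25, np.float64(-14.7), np.float64(17.9)), (-20, np.float64(-14.6), np.float64(17.7))]
0.0225 y-range -34.4 43.4 x at ends: [(-30, np.float64(-15.0), np.float64(16.5)), (-25, np.float64(-15.3), np.float64(17.3)), (-20, np.float64(-15.2), np.float64(16.9))]
fixture [-44.13861511 -69.1538072 ] [40.97553875 51.58790434]
```

Seen from the side, the blank sits about 2 to 3 mm too far toward -y, with its near end on the rim. I'll lift, shift +y and press again.

Emit:
play_rows --rows '[{"dx":0.0,"dy":0.06,"dz":-0.15,"roll":0,"fingers":0.8},{"dx":0.03,"dy":0,"dz":0,"roll":0,"fingers":0.8},{"dx":0,"dy":0,"dz":0,"roll":0,"fingers":0.8},{"dx":0,"dy":0,"dz":0,"roll":0,"fingers":0.8}]'

```text
time: 9.48
tool_pos: [0.5324, -0.2301, 0.0185]
tcp_rot: [2.359, 2.073, 0.001]
wrist_force: [2.8, -0.4, 0.6]
width: 0.323
```

Emit:
play_rows --rows '[{"dx":0,"dy":0,"dz":0.05,"roll":0,"fingers":0.8},{"dx":0,"dy":0,"dz":0.05,"roll":0,"fingers":0.8},{"dx":0,"dy":0,"dz":0.05,"roll":0,"fingers":0.8},{"dx":0,"dy":0,"dz":0,"roll":0,"fingers":0.8},{"dx":0,"dy":0,"dz":0,"roll":0,"fingers":0.8}]'

```text
time: 9.9
tool_pos: [0.5324, -0.2303, 0.0137]
tcp_rot: [2.359, 2.073, 0.001]
wrist_force: [-0.6, 0.7, 9.4]
width: 0.32
```

TCP z is 0.0137 with only vertical force, so the blank is seated. I'll release it and rise.

Emit:
play_rows --rows '[{"dx":0,"dy":0,"dz":-0.03,"roll":0,"fingers":0.6},{"dx":0,"dy":0,"dz":0,"roll":0,"fingers":0.5},{"dx":0,"dy":0,"dz":0,"roll":0,"fingers":0.4},{"dx":0,"dy":0,"dz":0,"roll":0,"fingers":0.4},{"dx":0,"dy":0,"dz":-0.3,"roll":0,"fingers":0.4},{"dx":0,"dy":0,"dz":-0.8,"roll":0,"fingers":0.4},{"dx":0,"dy":0,"dz":-1,"roll":0,"fingers":0.4},{"dx":0,"dy":0,"dz":-1,"roll":0,"fingers":0.4},{"dx":0,"dy":0,"dz":-1,"roll":0,"fingers":0.4},{"dx":0,"dy":0,"dz":-1,"roll":0,"fingers":0.4},{"dx":0,"dy":0,"dz":-0.5,"roll":0,"fingers":0.4},{"dx":0,"dy":0,"dz":0,"roll":0,"fingers":0.4},{"dx":0,"dy":0,"dz":0,"roll":0,"fingers":0.4}]'

```text
time: 10.98
tool_pos: [0.5327, -0.2305, 0.2405]
tcp_rot: [2.357, 2.071, 0.003]
wrist_force: [0.5, -0.2, -0.7]
width: 0.596
```

```bash
python3 - <<'E'
from h import *
from workcell import vision
to(None)
c=vision.read_camera("side");np.savez("pics/side5.npz",**c)
q=cv2.resize(c["pixels"][235:310,245:335],(720,600),interpolation=cv2.INTER_CUBIC)
cv2.imwrite("pics/c6.png",q[:,:,::-1])
E
python3 fx.py pics/side5.npz
python3 - <<'E'
from h import *
T=dict(np.load("pics/top0.npz"));S=dict(np.load("pics/side0.npz"))
# dock: orange rim and pen butt (dark / high) from depth
for nm,c,roi in(("T",T,(140,190,200,260)),("S",S,(205,120,265,200))):
    x0,y0,x1,y1=roi;v,u=np.mgrid[y0:y1,x0:x1].reshape(2,-1);z=c["depth"][v,u]
    P=(np.c_[(u-c["cx"])/c["fx"]*z,(v-c["cy"])/c["fy"]*z,z]-c["t"])@c["R"]
    for lo,hi in((.165,.19),(.078,.095),(.024,.04)):
        q=P[(P[:,2]>lo)&(P[:,2]<hi)&(z>0)]
        if len(q)>3: r=cv2.minAreaRect((q[:,:2]*1000).astype(np.float32)); print(nm,lo,hi,len(q),q.mean(0).round(4),"rect",np.round(r[0],1),np.round(r[1],1),round(r[2],1))
hsv=cv2.cvtColor(T["pixels"],cv2.COLOR_RGB2HSV)
m=cv2.inRange(hsv,(0,0,0),(179,255,55))[195:235,140:185];n,l,st,ce=cv2.connectedComponentsWithStats(m)
for i in range(1,n):
  if st[i,4]>10: print("dark",ce[i]+[140,195],st[i]+[140,195,0,0,0])
E
```

```text
t 10.98 pos [ 0.5327 -0.2305  0.2405] tilt 0.26 yaw_y -7.39 F [ 0.5 -0.2 -0.7] w 0.596
0.02 y-range -37.9 36.5 x at ends: [(-30, np.float64(-16.2), np.float64(15.1)), (-25, np.float64(-16.9), np.float64(14.7)), (-20, np.float64(-17.8), np.float64(14.3))]
0.0225 y-range -39.9 34.2 x at ends: [(-30, np.float64(-16.5), np.float64(14.3)), (-25, np.float64(-17.7), np.float64(14.1)), (-20, np.float64(-18.4), np.float64(13.9))]
fixture [-44.54292367 -69.2816081 ] [41.57361957 55.88731333]
T 0.165 0.19 155 [0.5389 0.2136 0.178 ] rect [539.9 214.5] [30.6 32.4] 9.4
T 0.078 0.095 128 [0.5358 0.2068 0.0861] rect [540.2 214.9] [47.2 44.8] 20.8
T 0.024 0.04 47 [0.5244 0.1999 0.0313] rect [526.3 208.9] [78.1 49.9] 16.9
S 0.165 0.19 72 [0.5387 0.208  0.1732] rect [539.9 212.8] [28.9 33.1] 13.2
S 0.078 0.095 121 [0.5517 0.2433 0.0836] rect [590.9 345.1] [333.  153.6] 74.5
S 0.024 0.04 287 [0.5711 0.3821 0.0327] rect [586.8 398.1] [453.8 193.8] 87.2
dark [161.4296875 213.6328125] [154 208  18  12 128]
```

View pics/c6.png

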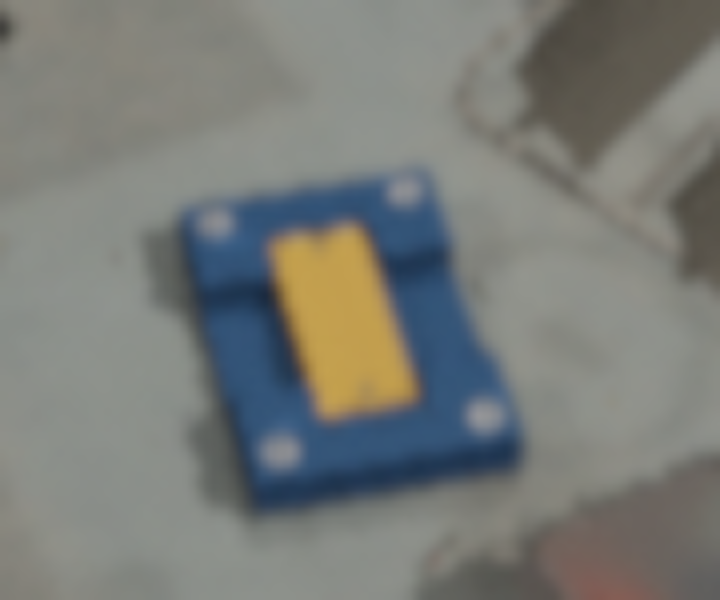

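The blank is seated: its top is level, no end face shows, and the gap looks even. The pen and sleeve axes agree at (0.540,0.2147), with the dock yaw about 21°. I'll go above the pen with the closing axis along dock y.

Emit:
play_rows --rows '[{"dx":0,"dy":0,"dz":0,"roll":1,"fingers":0.4},{"dx":0,"dy":0,"dz":0,"roll":1,"fingers":0.4},{"dx":0,"dy":0,"dz":0,"roll":1,"fingers":0.4},{"dx":0,"dy":0,"dz":0,"roll":1,"fingers":0.4},{"dx":0,"dy":0,"dz":0,"roll":1,"fingers":0.4},{"dx":0,"dy":0,"dz":0,"roll":1,"fingers":0.4},{"dx":0,"dy":0,"dz":0,"roll":1,"fingers":0.4},{"dx":0,"dy":0,"dz":0,"roll":1,"fingers":0.4},{"dx":0,"dy":0,"dz":0,"roll":1,"fingers":0.4},{"dx":0,"dy":0,"dz":0,"roll":1,"fingers":0.4},{"dx":0,"dy":0,"dz":0,"roll":1,"fingers":0.4},{"dx":0,"dy":0,"dz":0,"roll":1,"fingers":0.4},{"dx":0,"dy":0,"dz":0,"roll":1,"fingers":0.4},{"dx":0,"dy":0,"dz":0,"roll":1,"fingers":0.4},{"dx":0,"dy":0,"dz":0,"roll":1,"fingers":0.4},{"dx":0,"dy":0,"dz":0,"roll":0.32,"fingers":0.4}]'

```text
time: 12.37
tool_pos: [0.5301, -0.2292, 0.2347]
tcp_rot: [-3.085, -0.577, 0.007]
wrist_force: [-0.4, 0.3, 0.1]
width: 0.602
```

Emit:
play_rows --rows '[{"dx":0.351,"dy":-0.858,"dz":0,"roll":0,"fingers":0.4},{"dx":0.351,"dy":-0.858,"dz":0,"roll":0,"fingers":0.4},{"dx":0.351,"dy":-0.858,"dz":0,"roll":0,"fingers":0.4},{"dx":0.351,"dy":-0.858,"dz":0,"roll":0,"fingers":0.4},{"dx":0.351,"dy":-0.858,"dz":0,"roll":0,"fingers":0.4},{"dx":0.351,"dy":-0.858,"dz":0,"roll":0,"fingers":0.4},{"dx":0.351,"dy":-0.858,"dz":0,"roll":0,"fingers":0.4},{"dx":0.351,"dy":-0.858,"dz":0,"roll":0,"fingers":0.4},{"dx":0.351,"dy":-0.858,"dz":0,"roll":0,"fingers":0.4},{"dx":0.351,"dy":-0.858,"dz":0,"roll":0,"fingers":0.4},{"dx":0.351,"dy":-0.858,"dz":0,"roll":0,"fingers":0.4},{"dx":0.351,"dy":-0.858,"dz":0,"roll":0,"fingers":0.4},{"dx":0,"dy":0,"dz":0,"roll":0,"fingers":0.4},{"dx":0,"dy":0,"dz":0,"roll":0,"fingers":0.4},{"dx":0,"dy":0,"dz":0,"roll":0,"fingers":0.4}]'

```text
time: 13.62
tool_pos: [0.538, 0.2145, 0.236]
tcp_rot: [3.086, 0.584, -0.005]
wrist_force: [-0.6, -0.2, -0.4]
width: 0.599
```

```bash
python3 - <<'E'
from h import *
to([.540,.2147,.138],-68.7)
E
```

```text
t 13.62 pos [0.538  0.2145 0.236 ] tilt 0.19 yaw_y -68.58 F [-0.6 -0.2 -0.4] w 0.599
shift units [0.058 0.012 2.451]
roll units 0.03
```

Emit:
play_rows --rows '[{"dx":0.05,"dy":0.01,"dz":0.3,"roll":0.03,"fingers":0.4},{"dx":0,"dy":0,"dz":0.5,"roll":0,"fingers":0.4},{"dx":0,"dy":0,"dz":0.5,"roll":0,"fingers":0.4},{"dx":0,"dy":0,"dz":0.5,"roll":0,"fingers":0.4},{"dx":0,"dy":0,"dz":0.4,"roll":0,"fingers":0.4},{"dx":0,"dy":0,"dz":0.25,"roll":0,"fingers":0.4},{"dx":0,"dy":0,"dz":0,"roll":0,"fingers":0.4},{"dx":0,"dy":0,"dz":0,"roll":0,"fingers":0.4}]'

```text
time: 14.28
tool_pos: [0.5405, 0.2141, 0.1388]
tcp_rot: [3.088, 0.576, -0.003]
wrist_force: [0.1, 0.5, -0.3]
width: 0.608
```

Emit:
play_rows --rows '[{"dx":0,"dy":0,"dz":0,"roll":0,"fingers":0.55},{"dx":0,"dy":0,"dz":0,"roll":0,"fingers":0.65},{"dx":0,"dy":0,"dz":0,"roll":0,"fingers":0.8},{"dx":0,"dy":0,"dz":0,"roll":0,"fingers":0.85},{"dx":0,"dy":0,"dz":0,"roll":0,"fingers":0.85},{"dx":0,"dy":0,"dz":0,"roll":0,"fingers":0.85}]' --grip_force 60

```text
time: 14.78
tool_pos: [0.542, 0.2158, 0.1413]
tcp_rot: [-3.087, -0.578, -0.005]
wrist_force: [1.1, 0.2, 5.7]
width: 0.32
```

Emit:
play_rows --rows '[{"dx":0,"dy":0,"dz":-0.2,"roll":0,"fingers":0.85},{"dx":0,"dy":0,"dz":-0.4,"roll":0,"fingers":0.85},{"dx":0,"dy":0,"dz":-0.4,"roll":0,"fingers":0.85},{"dx":0,"dy":0,"dz":-0.4,"roll":0,"fingers":0.85},{"dx":0,"dy":0,"dz":-0.4,"roll":0,"fingers":0.85},{"dx":0,"dy":0,"dz":-0.4,"roll":0,"fingers":0.85},{"dx":0,"dy":0,"dz":-0.4,"roll":0,"fingers":0.85},{"dx":0,"dy":0,"dz":-0.2,"roll":0,"fingers":0.85},{"dx":0,"dy":0,"dz":0,"roll":0,"fingers":0.85},{"dx":0,"dy":0,"dz":0,"roll":0,"fingers":0.85},{"dx":0,"dy":0,"dz":0,"roll":0,"fingers":0.85}]'

```text
time: 15.7
tool_pos: [0.5401, 0.215, 0.2502]
tcp_rot: [3.088, 0.578, -0.004]
wrist_force: [-1.0, 0.4, -1.7]
width: 0.321
```

```bash
python3 - <<'E'
from h import *
from workcell import vision
to([.540,.2147,.138],-68.7)
c=vision.read_camera("side");np.savez("pics/side6.npz",**c)
cv2.imwrite("pics/c7.png",cv2.resize(c["pixels"][90:210,190:310],(600,600))[:,:,::-1])
E
```

```text
t 15.7 pos [0.5401 0.215  0.2502] tilt 0.14 yaw_y -68.79 F [-1.   0.4 -1.7] w 0.321
shift units [2.000e-03 5.000e-03 2.806e+00]
roll units -0.0225
```

View pics/c7.png

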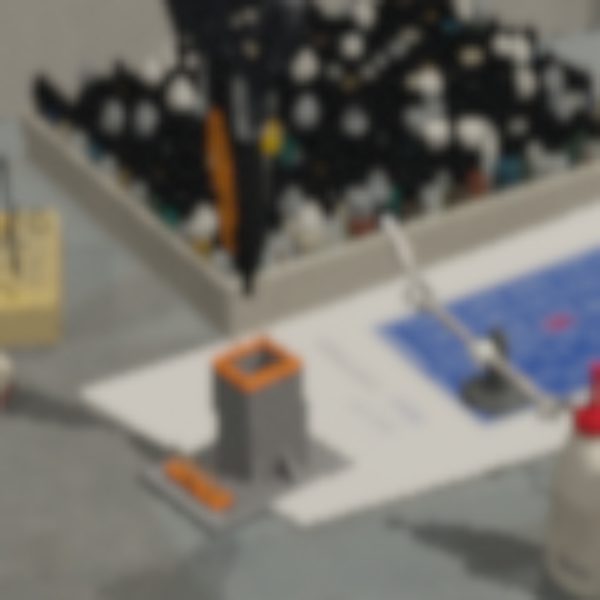

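The pen came out straight and the tip is about 0.117 high. The tool can't tilt, so I'll lean the pen by pivoting it in a light grip: the sleeve's rim holds back the lower body while the hand follows an arc.

Emit:
play_rows --rows '[{"dx":-0.3,"dy":0,"dz":0,"roll":0,"fingers":0.85},{"dx":-0.4,"dy":0,"dz":0,"roll":0,"fingers":0.85},{"dx":-0.4,"dy":0,"dz":0,"roll":0,"fingers":0.85},{"dx":-0.1,"dy":0,"dz":0.2,"roll":0,"fingers":0.85},{"dx":0,"dy":0,"dz":0.4,"roll":0,"fingers":0.85},{"dx":0,"dy":0,"dz":0.4,"roll":0,"fingers":0.85},{"dx":0,"dy":0,"dz":0.4,"roll":0,"fingers":0.85},{"dx":0,"dy":0,"dz":0.25,"roll":0,"fingers":0.85},{"dx":0,"dy":0,"dz":0.1,"roll":0,"fingers":0.85},{"dx":0,"dy":0,"dz":0,"roll":0,"fingers":0.85},{"dx":0,"dy":0,"dz":0,"roll":0,"fingers":0.85}]'

```text
time: 16.67
tool_pos: [0.4963, 0.1979, 0.1817]
tcp_rot: [3.088, 0.578, -0.0]
wrist_force: [-0.7, 0.1, -0.4]
width: 0.317
```

Emit:
play_rows --rows '[{"dx":0.1,"dy":0,"dz":0.04,"roll":0,"fingers":0.85},{"dx":0.1,"dy":0,"dz":0.035,"roll":0,"fingers":0.85},{"dx":0.18,"dy":0,"dz":0,"roll":0,"fingers":0.85},{"dx":0.18,"dy":0,"dz":0,"roll":0,"fingers":0.85},{"dx":0.18,"dy":0,"dz":0,"roll":0,"fingers":0.85},{"dx":0.18,"dy":0,"dz":0,"roll":0,"fingers":0.85},{"dx":0.18,"dy":0,"dz":0.03,"roll":0,"fingers":0.85},{"dx":0.18,"dy":0,"dz":0.05,"roll":0,"fingers":0.85}]' --grip_force 20

```text
time: 17.33
tool_pos: [0.5433, 0.2163, 0.1758]
tcp_rot: [3.088, 0.578, -0.005]
wrist_force: [-4.7, -0.9, 4.3]
width: 0.321
```

```bash
python3 - <<'E'
from h import *
from workcell import vision
to([.540,.2147,.138],-68.7)
c=vision.read_camera("side");np.savez("pics/side7.npz",**c)
cv2.imwrite("pics/c8.png",cv2.resize(c["pixels"][90:210,190:310],(600,600))[:,:,::-1])
E
```

```text
t 17.33 pos [0.5433 0.2163 0.1758] tilt 0.2 yaw_y -68.79 F [-4.7 -0.9  4.3] w 0.321
shift units [-0.088  0.008  0.946]
roll units -0.0225
```

View pics/c8.png

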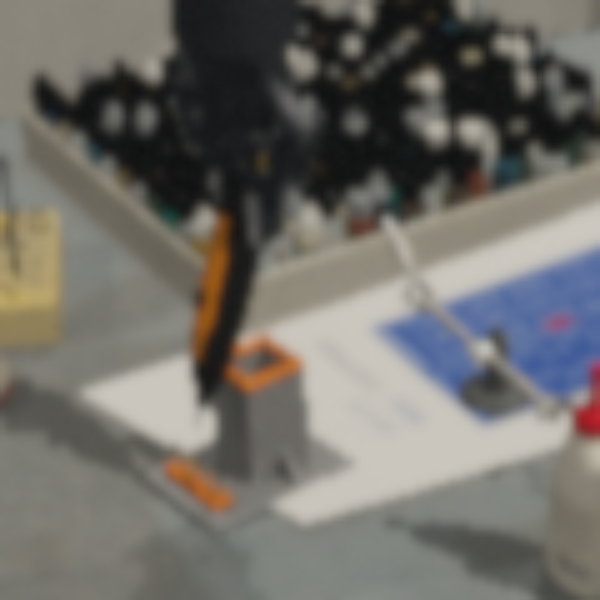

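The pivot is working: the pen leans about 20° against the rim (crop px 230,360). I'll continue the arc.

Emit:
play_rows --rows '[{"dx":0.18,"dy":0,"dz":0.05,"roll":0,"fingers":0.85},{"dx":0.18,"dy":0,"dz":0.07,"roll":0,"fingers":0.85},{"dx":0.18,"dy":0,"dz":0.09,"roll":0,"fingers":0.85},{"dx":0.18,"dy":0,"dz":0.1,"roll":0,"fingers":0.85},{"dx":0.18,"dy":0,"dz":0.12,"roll":0,"fingers":0.85},{"dx":0.18,"dy":0,"dz":0.13,"roll":0,"fingers":0.85},{"dx":0.12,"dy":0,"dz":0.09,"roll":0,"fingers":0.85},{"dx":0,"dy":0,"dz":0,"roll":0,"fingers":0.85}]'

```text
time: 18.05
tool_pos: [0.5902, 0.2344, 0.1495]
tcp_rot: [-3.088, -0.578, -0.003]
wrist_force: [-1.5, 0.0, 2.4]
width: 0.324
```

Emit:
play_rows --rows '[{"dx":0,"dy":0,"dz":0,"roll":0,"fingers":0.85},{"dx":0,"dy":0,"dz":0,"roll":0,"fingers":0.85},{"dx":0,"dy":0,"dz":0,"roll":0,"fingers":0.85}]' --grip_force 100

```text
time: 18.3
tool_pos: [0.589, 0.2338, 0.1493]
tcp_rot: [-3.088, -0.578, -0.002]
wrist_force: [0.6, 1.1, -1.6]
width: 0.313
```

Emit:
play_rows --rows '[{"dx":0,"dy":0,"dz":-0.3,"roll":0,"fingers":0.85},{"dx":0,"dy":0,"dz":-0.6,"roll":0,"fingers":0.85},{"dx":0,"dy":0,"dz":-0.8,"roll":0,"fingers":0.85},{"dx":0,"dy":0,"dz":-0.8,"roll":0,"fingers":0.85},{"dx":0,"dy":0,"dz":-0.5,"roll":0,"fingers":0.85},{"dx":0,"dy":0,"dz":0,"roll":0,"fingers":0.85},{"dx":0,"dy":0,"dz":0,"roll":0,"fingers":0.85}]'

```text
time: 18.88
tool_pos: [0.5897, 0.2341, 0.2719]
tcp_rot: [-3.087, -0.578, -0.007]
wrist_force: [-0.7, -0.4, -2.6]
width: 0.316
```

```bash
python3 - <<'E'
from h import *
from workcell import vision
to([.52,-.1,.25],0)
c=vision.read_camera("side");np.savez("pics/side8.npz",**c)
cv2.imwrite("pics/c9.png",cv2.resize(c["pixels"][60:200,190:330],(600,600))[:,:,::-1])
E
```

```text
t 18.88 pos [0.5897 0.2341 0.2719] tilt 0.27 yaw_y -68.79 F [-0.7 -0.4 -2.6] w 0.316
shift units [-4.648  7.157  0.528]
roll units -17.1975
```

View pics/c9.png

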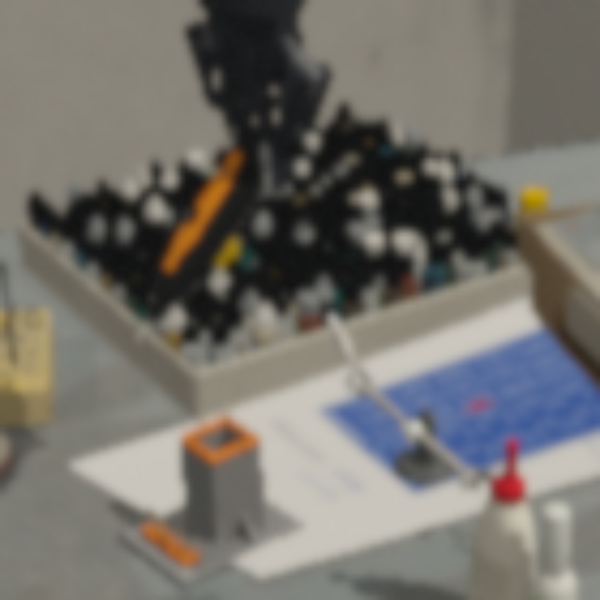

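The pen leans about 45° with its tip trailing behind the hand. I'll roll so the hand sits on the +y side of the blank and carry it over, high up.

Emit:
play_rows --rows '[{"dx":0,"dy":0,"dz":0,"roll":-0.6,"fingers":0.85},{"dx":0,"dy":0,"dz":0,"roll":-1,"fingers":0.85},{"dx":0,"dy":0,"dz":0,"roll":-1,"fingers":0.85},{"dx":0,"dy":0,"dz":0,"roll":-1,"fingers":0.85},{"dx":0,"dy":0,"dz":0,"roll":-1,"fingers":0.85},{"dx":0,"dy":0,"dz":0,"roll":-1,"fingers":0.85},{"dx":0,"dy":0,"dz":0,"roll":-1,"fingers":0.85},{"dx":0,"dy":0,"dz":0,"roll":-1,"fingers":0.85},{"dx":0,"dy":0,"dz":0,"roll":-1,"fingers":0.85},{"dx":0,"dy":0,"dz":0,"roll":-1,"fingers":0.85},{"dx":0,"dy":0,"dz":0,"roll":-1,"fingers":0.85},{"dx":0,"dy":0,"dz":0,"roll":-1,"fingers":0.85},{"dx":0,"dy":0,"dz":0,"roll":-1,"fingers":0.85},{"dx":0,"dy":0,"dz":0,"roll":-1,"fingers":0.85},{"dx":0,"dy":0,"dz":0,"roll":-1,"fingers":0.85},{"dx":0,"dy":0,"dz":0,"roll":-1,"fingers":0.85},{"dx":0,"dy":0,"dz":0,"roll":-1,"fingers":0.85},{"dx":0,"dy":0,"dz":0,"roll":-1,"fingers":0.85},{"dx":0,"dy":0,"dz":0,"roll":-0.6,"fingers":0.85}]'

```text
time: 20.52
tool_pos: [0.5871, 0.2332, 0.266]
tcp_rot: [-2.137, -2.299, 0.007]
wrist_force: [-0.0, 0.3, -1.2]
width: 0.319
```

Emit:
play_rows --rows '[{"dx":-0.3,"dy":-0.05,"dz":0,"roll":0,"fingers":0.85},{"dx":-0.6,"dy":-0.1,"dz":0,"roll":0,"fingers":0.85},{"dx":-0.75,"dy":-0.12,"dz":0,"roll":0,"fingers":0.85},{"dx":-0.75,"dy":-0.12,"dz":0,"roll":0,"fingers":0.85},{"dx":-0.75,"dy":-0.12,"dz":0,"roll":0,"fingers":0.85},{"dx":-0.75,"dy":-0.12,"dz":0,"roll":0,"fingers":0.85},{"dx":-0.75,"dy":-0.12,"dz":0,"roll":0,"fingers":0.85},{"dx":-0.75,"dy":-0.12,"dz":0,"roll":0,"fingers":0.85},{"dx":-0.75,"dy":-0.12,"dz":0,"roll":0,"fingers":0.85},{"dx":-0.75,"dy":-0.12,"dz":0,"roll":0,"fingers":0.85},{"dx":-0.75,"dy":-0.12,"dz":0,"roll":0,"fingers":0.85},{"dx":-0.75,"dy":-0.12,"dz":0,"roll":0,"fingers":0.85},{"dx":-0.55,"dy":-0.09,"dz":0,"roll":0,"fingers":0.85},{"dx":0,"dy":0,"dz":0.3,"roll":0,"fingers":0.85},{"dx":0,"dy":0,"dz":0.6,"roll":0,"fingers":0.85},{"dx":0,"dy":0,"dz":0.6,"roll":0,"fingers":0.85},{"dx":0,"dy":0,"dz":0.3,"roll":0,"fingers":0.85},{"dx":0,"dy":0,"dz":0,"roll":0,"fingers":0.85},{"dx":0,"dy":0,"dz":0,"roll":0,"fingers":0.85}]'

```text
time: 22.1
tool_pos: [0.5549, -0.1269, 0.1959]
tcp_rot: [-2.14, -2.295, 0.003]
wrist_force: [-0.5, -0.4, -1.3]
width: 0.315
```

```bash
python3 - <<'E'
from h import *
from workcell import vision
to([.532,-.124,.13],0)
p=[]
for n,r in(("side",(160,320,230,350)),("top",(150,270,270,390))):
    c=vision.read_camera(n);np.savez(f"pics/{n}9.npz",**c)
    p.append(cv2.resize(c["pixels"][r[0]:r[1],r[2]:r[3]],(400,int(400*(r[1]-r[0])/(r[3]-r[2]))),interpolation=cv2.INTER_CUBIC))
h=max(q.shape[0] for q in p);p=[np.pad(q,((0,h-q.shape[0]),(0,0),(0,0))) for q in p]
cv2.imwrite("pics/c10.png",np.hstack(p)[:,:,::-1])
E
```

```text
t 22.1 pos [ 0.5549 -0.1269  0.1959] tilt 0.21 yaw_y 3.99 F [-0.5 -0.4 -1.3] w 0.315
shift units [ 0.11  -0.559  1.648]
roll units 0.9975
```

View pics/c10.png

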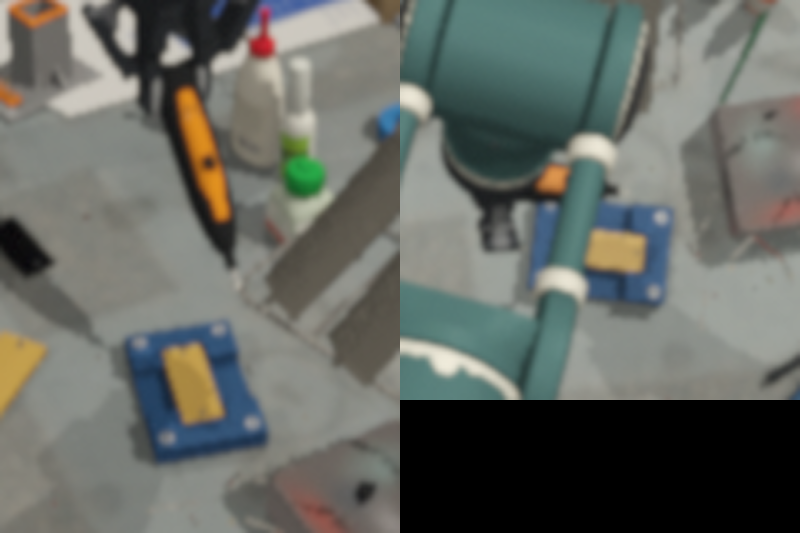

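The side crop shows the pen hanging in the fingers, leaning, with its point at about crop (238,290), i.e. full-image (301,247). I'll cast that ray onto the pen's swing plane and cross-check it with depth.

```bash
cat > tip.py <<'E'
from h import *
import sys
c=dict(np.load(sys.argv[1])); pos=np.array(eval(sys.argv[2])); a=np.radians(float(sys.argv[3])); x=np.array([np.cos(a),np.sin(a),0]);n=np.array([-x[1],x[0],0])
for uv in eval(sys.argv[4]):
    o,d=ray(c,uv); p=o+d*((pos-o)@n)/(d@n); r=p-(pos+[0,0,.0187]); print(uv,p.round(4),"rel hand along",(r@x).round(4),"z",r[2].round(4),"angle",np.degrees(np.arctan2(-r@x,-r[2])).round(1),"len",np.linalg.norm(r).round(4))
# depth fit
z=c["depth"];v,u=np.nonzero(z);zz=z[v,u]
P=(np.c_[(u-c["cx"])/c["fx"]*zz,(v-c["cy"])/c["fy"]*zz,zz]-c["t"])@c["R"]
r=P-(pos+[0,0,.0187]); al=r@x; m=(abs(r@n)<.022)&(al<-.02)&(al>-.16)&(r[:,2]<-.01)&(r[:,2]>-.15)
q=np.c_[al,r[:,2]][m]; s=np.linalg.svd(q-q.mean(0))[2][0]; print("depth axis lean",np.degrees(np.arctan2(abs(s[0]),abs(s[1]))).round(1),m.sum(),"mean lateral",(r@n)[m].mean().round(4),"low end",q[q[:,1].argmin()].round(4), "uv",u[m][q[:,1].argmin()],v[m][q[:,1].argmin()])
E
python3 tip.py pics/side9.npz "[.5549,-.1269,.1959]" 94 "[(301.4,247),(298.4,237.4)]"
```

```text
(301.4, 247) [ 0.5628 -0.2399  0.1116] rel hand along -0.1133 z -0.103 angle 47.7 len 0.1531
(298.4, 237.4) [ 0.5616 -0.2227  0.1279] rel hand along -0.0961 z -0.0867 angle 47.9 len 0.1294
depth axis lean 43.4 501 mean lateral 0.0053 low end [-0.1146 -0.1012] uv 301 247
```

Emit:
play_rows --rows '[{"dx":0.06,"dy":-0.15,"dz":0,"roll":0,"fingers":0.85},{"dx":0.06,"dy":-0.25,"dz":0,"roll":0,"fingers":0.85},{"dx":0.06,"dy":-0.25,"dz":0,"roll":0,"fingers":0.85},{"dx":0.06,"dy":-0.12,"dz":0,"roll":0,"fingers":0.85},{"dx":0,"dy":0,"dz":0.15,"roll":0,"fingers":0.85},{"dx":0,"dy":0,"dz":0.25,"roll":0,"fingers":0.85},{"dx":0,"dy":0,"dz":0.25,"roll":0,"fingers":0.85},{"dx":0,"dy":0,"dz":0.25,"roll":0,"fingers":0.85},{"dx":0,"dy":0,"dz":0.25,"roll":0,"fingers":0.85},{"dx":0,"dy":0,"dz":0.2,"roll":0,"fingers":0.85},{"dx":0,"dy":0,"dz":0.15,"roll":0,"fingers":0.85},{"dx":0,"dy":0,"dz":0.1,"roll":0,"fingers":0.85},{"dx":0,"dy":0,"dz":0,"roll":0,"fingers":0.85},{"dx":0,"dy":0,"dz":0,"roll":0,"fingers":0.85},{"dx":0,"dy":0,"dz":0,"roll":0,"fingers":0.85}]'

```text
time: 23.45
tool_pos: [0.5253, -0.1201, 0.134]
tcp_rot: [2.142, 2.297, 0.001]
wrist_force: [0.2, -0.4, -1.0]
width: 0.318
```

```bash
python3 - <<'E'
from h import *
from workcell import vision
to(None)
p=[]
for n,r in(("side",(200,310,235,335)),("top",(170,280,270,370))):
    c=vision.read_camera(n);np.savez(f"pics/{n}10.npz",**c)
    p.append(cv2.resize(c["pixels"][r[0]:r[1],r[2]:r[3]],(400,440),interpolation=cv2.INTER_CUBIC))
cv2.imwrite("pics/c11.png",np.hstack(p)[:,:,::-1])
E
```

```text
t 23.45 pos [ 0.5253 -0.1201  0.134 ] tilt 0.06 yaw_y 4.01 F [ 0.2 -0.4 -1. ] w 0.318
```

View pics/c11.png

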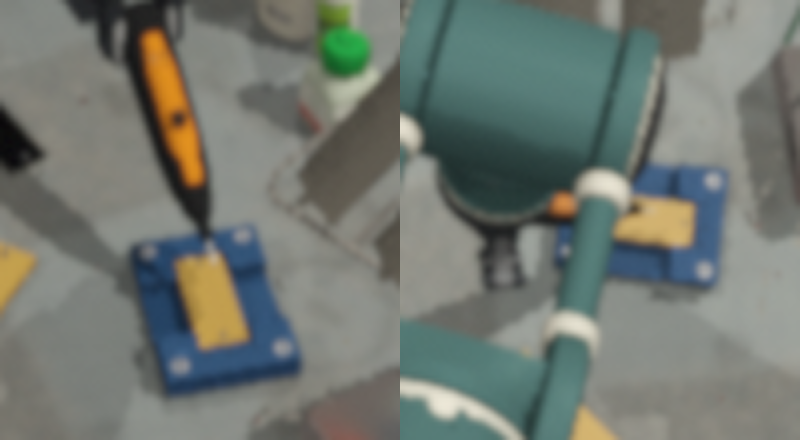

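```bash
python3 tip.py pics/side10.npz "[.5253,-.1201,.134]" 94 "[(288.2,264.5),(287.2,258.5)]"; python3 - <<'E'
from h import *
S=dict(np.load("pics/side10.npz"));T=dict(np.load("pics/top10.npz"))
print("blank px side",proj(S,[.5315,-.2325,.02]),"tip expected in top",proj(T,[.533,-.233,.05]),"blank top-cam",proj(T,[.5315,-.2325,.02]))
a,k,A=blob(S,(270,258,300,292),(15,80,60),(32,255,255));print("brass side",a,plane(S,a,.02))
E
```

```text
(288.2, 264.5) [ 0.5332 -0.2325  0.0546] rel hand along -0.1126 z -0.0981 angle 48.9 len 0.1494
(287.2, 258.5) [ 0.5327 -0.2261  0.0697] rel hand along -0.1063 z -0.083 angle 52.0 len 0.1349
depth axis lean 29.1 990 mean lateral 0.0033 low end [-0.0907 -0.1486] uv 279 274
blank px side [[287.36332885 274.16267452]] tip expected in top [[331.34730553 221.72486723]] blank top-cam [[329.93004242 223.80364185]]
brass side [287.11656843 274.80681074] [ 0.5301553  -0.23427748  0.02      ]
```

The tip is about 3 mm sideways from the blank's middle and 30 to 34 mm above it. I'll lower it 12 mm, to mid-range.

Emit:
play_rows --rows '[{"dx":0,"dy":-0.05,"dz":0.1,"roll":0,"fingers":0.85},{"dx":0,"dy":0,"dz":0.1,"roll":0,"fingers":0.85},{"dx":0,"dy":0,"dz":0.1,"roll":0,"fingers":0.85},{"dx":0,"dy":0,"dz":0,"roll":0,"fingers":0.85},{"dx":0,"dy":0,"dz":0,"roll":0,"fingers":0.85},{"dx":0,"dy":0,"dz":0,"roll":0,"fingers":0.85},{"dx":0,"dy":0,"dz":0,"roll":0,"fingers":0.85},{"dx":0,"dy":0,"dz":0,"roll":0,"fingers":0.85}]'

```text
time: 24.22
tool_pos: [0.523, -0.1201, 0.1217]
tcp_rot: [2.142, 2.297, 0.0]
wrist_force: [0.1, -0.6, -1.6]
width: 0.316
```

```bash
python3 - <<'E'
from h import *
from workcell import vision
to(None)
c=vision.read_camera("side");np.savez(f"pics/side11.npz",**c)
cv2.imwrite("pics/c12.png",cv2.resize(c["pixels"][220:300,250:330],(600,600),interpolation=cv2.INTER_CUBIC)[:,:,::-1])
E
```

```text
t 24.22 pos [ 0.523  -0.1201  0.1217] tilt 0.02 yaw_y 4.0 F [ 0.1 -0.6 -1.6] w 0.316
```

View pics/c12.png

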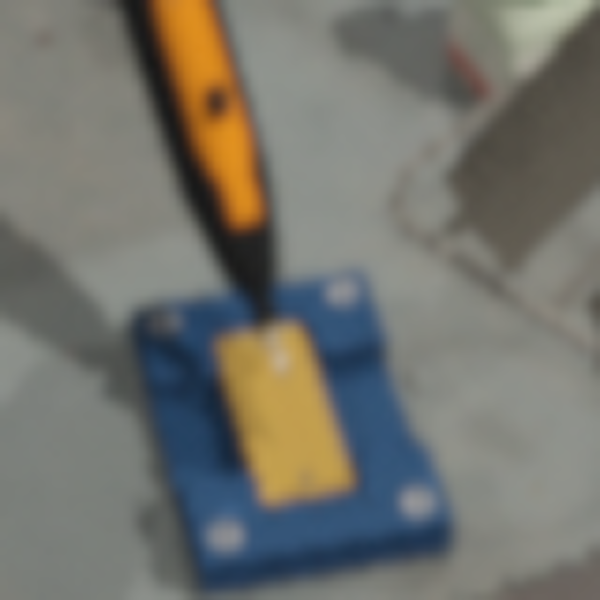

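```bash
python3 tip.py pics/side11.npz "[.523,-.1201,.1217]" 94 "[(287.7,270)]" | head -1; python3 - <<'E'
from workcell import bot
print(bot.finish_job())
s=bot.read_state();print(s["time"],s["tool_pos"],s["wrist_force"],s["width"])
E
```

```text
(287.7, 270) [ 0.5311 -0.2352  0.0384] rel hand along -0.1154 z -0.102 angle 48.5 len 0.154
the job is handed in; nothing more can be done
None
the job is handed in; nothing more can be done
```

I handed the job in at about 24 s of the 61 s, with the pen held over the seated blank. No verdict was reported, and I could not read the state afterwards.

**What I did**
- **Blank:** I gripped the small brass blank across its width. On the first press one end caught on the pocket rim, so I lifted, shifted about 2 mm and pressed again. It seated with the tool at 0.0137 m and only vertical force. I then released it.
- **Pen:** I drew it straight up out of the dock. The arm can't tilt its tool, so I pivoted the pen in a light grip against the dock sleeve's rim. I then gripped it harder and carried it over the blank.

**What the last checks showed**
- **Blank:** the picture after release showed it flush and centred, with an even gap round it. Later pictures showed it unmoved.
- **Pen:** the tip is at about (0.531, -0.235, 0.038), which is about 18 mm above the blank and 1–3 mm from its middle sideways. It leans about 48°, and the forces were near the pen's own weight.

**What disagreed**
- Of the two depth fits for the lean, the first gave 43°. The second gave 29°, but its lowest point lay well off the tip pixel, so I trusted the point rays instead. Those put the grip about 0.15 m from the tip, matching how I had grasped it.
- The side view alone placed the blank's centre 1–2 mm from the point I got from the fixture's corner discs.
- I viewed 13 pictures, three over the budget of 10.

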